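Gauge a brass sleeve on the leaning pin and sort it

ROBOT

A 6-joint arm with a two-finger parallel gripper is mounted at the origin on the work surface. World frame = base frame: x ahead of the robot, y to its left, z up, the work surface at z = 0. Lengths are in m, angles in rad, forces in N, time in s.
With the tool pointing down it reaches from about 0.375 to 0.975 m from the base axis. Payload 3.8 kg.
Tool frame: the origin (TCP) lies at the very end of the fingers, on their centre line; the grasp point (between the pads) lies 19 mm behind it; z points along the fingers, y is the line along which they close (so a half turn about z gives the same grasp; the last joint's range is limited). The gripper opens to 85 mm and grips with 20 to 120 N. Pads are 22 mm wide; open, the fingers measure 114 mm over their backs; the gripper's body (76 mm by 85 mm) begins 54 mm behind the grasp point. The pads swing forward as they close: fully open they stand 13 mm farther back than shut.
Start: joints at [-1.312, 0.264, 1.604, -0, 1.274, -0.037], TCP at [0.197, -0.646, 0.206] pointing down, gripper open.
Joint ranges: [-2.63, 2.63], [-0.94, 2.18], [0.31, 2.57], [-1.31, 4.45], [0, 2.66], [-2.55, 2.55]. Speed limits (rad/s): [2.57, 2.57, 3.14, 3.14, 3.14, 3.14].

INTERFACE

Orientations are given as a rotation vector (axis times angle).
In Python, from workcell import bot, vision gives the robot as it stands. The module is installed in compiled form; this text tells all that it offers.
- The arm moves only by the tool play_rows, never from a script. Its argument "moves" is a list that holds one entry, the list of rows, each a list of 7 numbers: the turn, a rotation vector about the tool's x, y, z as a fraction of full scale, then the shift along the tool's x, y, z as a fraction of full scale, then the finger opening in mm, from 0 to 85.4. In form: [[[ax, ay, az, x, y, z, jaw], ...]]. A call has 1 to 5 rows; each row shifts and turns the commanded pose from where the row before left it, along the tool's axes as they then stand; what a row does not reach is not made up. Full scale, the value 1, is 0.1 m for a shift and 0.5 rad for a turn. A row lasts 1/12 s, in which the tool goes at most 41.7 mm and 7.16 degrees, less where a joint would pass 70% of its speed; a pose out of reach is approached as far as the arm can. A call with a number of a shift or a turn outside -1 to 1 is refused whole. A call with a gripper value outside its range is refused whole. The fingers move at their own pace and stop on an object; "newtons" is the grip in N (left out, the last holds). Time passes only in rows, so rows that do not move let the fingers close. It gives the time, the measured TCP pose, the force, the opening and the grip force at its end, in the units of the state.
- bot.read_state(): the state, without advancing time (a new reading comes with each control period).
- vision.read_camera(name): name is "side" or "top"; returns a dict with "image" (400x640x3 uint8, red, green, blue), "depth" (400x640 float32, m along the optical axis (not along the pixel's ray), 0 where there is no reading), "K" (3x3 intrinsics, pixels), "R" (3x3) and "t" (3): a world point X has camera coordinates R X + t. Camera axes: x right, y down, z forward; pixel columns grow to the right and rows downward; lengths in m; the calibration is good to about 2 mm. A picture is of the moment at which its call begins.
- bot.finish_job(): hands the job in; it is judged then, once.
The state is a dict: "time": time; "q": joint angles; "joint_vel": joint speeds; "joint_torque": joint torques, N m; "tool_pos": TCP position; "tcp_rot": TCP orientation; "wrist_force": force on the tool from outside, world axes, zero at the start; "torque": the same for the moment, N m; "width": opening from 0.0 (shut) to 1.0 (fully open); "grip_force": force on a finger pad.
Only numpy, scipy, OpenCV 4.12 (cv2) and the standard library are available. Lean on these libraries where they do the work, as an engineer would, in place of code of your own. Each camera call takes 0.05 s, during which the arm holds its last target. There are 200 camera calls.

TASK

Take the cap off the leaning gauge pin and stand it, mouth down, in the low wooden cup; then slide the brass sleeve that waits on the steel bench block squarely over the pin, without forcing it, as far as it will go. If it goes right down to the collar, take it off and stand it upright in the rectangular wooden tray; if it stops at the cone of the pin, stand it upright in the round tin. Leave the sleeve on the soldering board and everything else as they are.

Things in the scene. Friction and masses are not known exactly. Their poses are not given: they have to be found in the camera images.
- gauge: the gauge stand: a heavy blue cast base, 120 x 110 x 20 mm (x, y, z), fixed to the bench, with a round boss that leans 30 degrees towards the stand's front (its -x); origin at the centre of its underside
- pin: the steel gauge pin on the stand, leaning 30 degrees from vertical: 25 mm diameter, 62 mm long, of which the last 10 mm are a cone that narrows to 10 mm. Origin on the pin's axis at the upper face of its collar (50 mm diameter, 6 mm thick); z runs along the pin to its tip
- pin_tip (a point): the centre of the free end of the gauge pin, 62 mm from the collar
- cap: the black protective cap that loosely covers the whole pin: a round tube closed at one end, 36 mm outside diameter, 74 mm long (slightly domed), 28 mm bore; origin at the centre of its open mouth, which rests on the collar, z along its axis to the closed end
- cup: the low round dark-wood cup that holds the cap: 68 mm outside diameter, 28 mm high, 54 mm inside diameter, floor 8 mm thick; origin at the centre of its underside, fixed
- bench_block: the dark steel bench block on a grey pad, 90 x 90 x 20 mm, origin at the centre of its underside; the sleeve to be tested stands on it
- solder_board: the pale soldering board, 100 x 85 x 20 mm, origin at the centre of its underside; the sleeve on it is to be left alone
- sleeve_a: a brass tube, 70 mm long, 40 mm outside diameter, open at both ends, standing; origin at the centre of its lower end, z along its axis. One sleeve has a 29 mm bore (slides down to the pin's collar), the other 21 mm (stops on the cone with the tip 7 mm inside); outside they are alike. Either may wait on the bench block, the other on the soldering board.
- sleeve_b: a brass tube, 70 mm long, 40 mm outside diameter, open at both ends, standing; origin at the centre of its lower end, z along its axis. One sleeve has a 29 mm bore (slides down to the pin's collar), the other 21 mm (stops on the cone with the tip 7 mm inside); outside they are alike. Either may wait on the bench block, the other on the soldering board.
- tray: the rectangular light-wood tray for sleeves that fit: 150 x 120 mm outside, 28 mm high, walls and floor 6 mm thick; origin at the centre of its underside, fixed
- tin: the round aluminium tin for sleeves that do not fit: 132 mm outside diameter, 28 mm high, wall and floor 4 mm thick; origin at the centre of its underside, fixed
- jar: bystander: small jar, 48 mm diameter, 55 mm high, origin at the centre of its underside
- graver: bystander: wooden-handled graver, 140 mm long, lying flat, origin under its middle, x along it from handle to tip
- brush: bystander: bench brush, 170 mm long, lying flat, origin under its middle, x along it
- emery_stick: bystander: flat wooden emery stick, 200 x 26 x 12 mm, origin at the centre of its underside
- can: bystander: can, 60 mm diameter, 90 mm high, origin at the centre of its underside
Things that resemble listed ones, but are neither listed nor needed, are in the scene too. Of the things that look like the cap, the largest one is meant.

How it is judged:
By the outcome, as a careful person would: the job done as asked, in the order asked, and still so for the second after the job is handed in, with the robot touching nothing.
It also fails if it takes over 56 s, if anything falls off the work surface, if the arm or the gripper's body presses on something with over 40 N, if the wrist force passes 120 N, or if a joint passes its speed limit or range.

## Working session

There is one attempt and no reset: what is moved stays moved. The work goes in short steps, Python scripts to look and compute and a tool call to move; the robot and the scene stay as the last step left them, time stands still between calls to the robot, and variables do not carry over. Pictures are saved under pics/ and viewed, at most 10 in all, crops included, and the job is handed in when it is done.

Besides the shell and the picture viewer there is one more tool, called after "Request:" as name(argument=value, ...) on one line, values as JSON. play_rows: Moves the arm, as the interface text tells. Its arguments: {"type":"object","properties":{"moves":{"type":"array","items":{"type":"array","items":{"type":"array","items":{"type":"number"}}}},"newtons":{"type":"number"}},"required":["moves"]}

```bash
mkdir -p pics; python3 - <<'E'
from workcell import bot, vision
import numpy as np, cv2, pickle
for n in("side","top"):
    c=vision.read_camera(n); pickle.dump(c,open(f"{n}.pkl","wb"))
    cv2.imwrite(f"pics/{n}0.png",c["image"][:,:,::-1])
    print(n,c["K"].tolist(),np.round(c["R"],3).tolist(),c["t"], (c["depth"]>0).mean(), -c["R"].T@c["t"])
print(bot.read_state())
E
```

```text
side [[396.5944150094562, 0.0, 317.6595315887399], [0.0, 396.5944150094562, 200.4502645731938], [0.0, 0.0, 1.0]] [[-0.771, -0.637, -0.015], [-0.389, 0.49, -0.78], [0.504, -0.595, -0.625]] [0.46600763 0.31554362 0.83050416] 0.995890625 [0.06323652 0.63686333 0.7725764 ]
top [[393.8397681366337, 0.0, 321.5272360179573], [0.0, 393.8397681366337, 199.42303931290667], [0.0, 0.0, 1.0]] [[0.024, -1.0, 0.0], [-0.995, -0.024, -0.099], [0.099, 0.002, -0.995]] [-0.00479208  0.61038478  1.00837759] 0.996140625 [0.50775986 0.00759362 1.06373877]
{'time': 0.1, 'q': array([-1.31192983e+00,  2.64687600e-01,  1.60527270e+00, -1.04475920e-08,
        1.27370434e+00, -3.69242081e-02]), 'joint_vel': array([ 0.00023071, -0.00205677, -0.00409374, -0.00038969, -0.00055091,
        0.00149763]), 'joint_torque': array([ 1.82933738e-03, -5.16701746e+01, -3.68590021e+01,  1.25543161e-04,
        6.31603121e-03, -2.90889079e-05]), 'tool_pos': array([ 0.19655532, -0.6449841 ,  0.20476095]), 'tcp_rot': array([-3.10526037e+00, -4.62631567e-01,  3.60212772e-04]), 'wrist_force': array([ 0.56466723, -0.77836239, -0.95580533]), 'torque': array([-0.00510083,  0.02333579,  0.00256066]), 'grip_force': 0.0, 'width': 1.00158306417723}
```

View pics/side0.png

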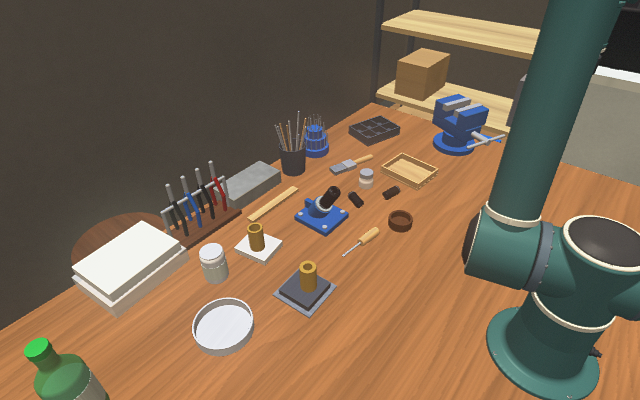

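View pics/top0.png

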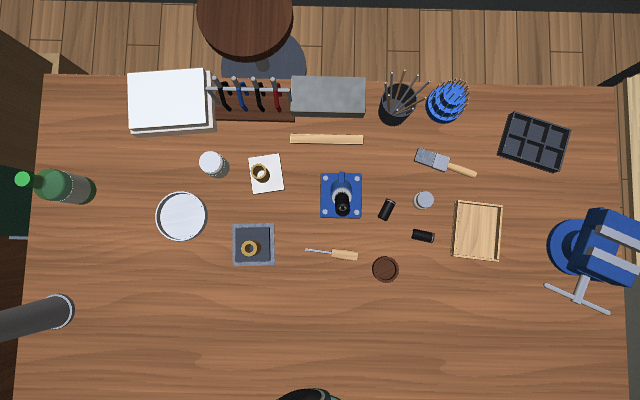

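Top view: the gauge with its black cap is at (342,203), with two smaller black tubes lying at (387,210) and (423,236). The cup is at (385,268), the tray at (478,231) and the tin at (181,216). The test sleeve is on the dark block at (250,247), and the sleeve to leave alone is on the pale board at (260,173). In the side view the cap is at (329,195).

There are three cap candidates: (342,203), (387,210) and (423,236). The one on the leaning pin looks largest, so I'll confirm with sizes and a crop.

```bash
cat > h.py <<'E'
import numpy as np, cv2, pickle
from scipy.optimize import least_squares
from scipy.spatial.transform import Rotation as Ro
def cloud(c):
    v,u=np.mgrid[:400,:640]; d=c["depth"]; K=c["K"]
    P=np.stack([(u-K[0,2])/K[0,0]*d,(v-K[1,2])/K[1,1]*d,d],-1)
    return (P-c["t"])@c["R"]
def proj(c,X):
    q=c["K"]@(c["R"]@np.asarray(X)+c["t"]); return q[:2]/q[2]
def ray(c,u,v,z):
    o=-c["R"].T@c["t"]; d=c["R"].T@np.linalg.inv(c["K"])@[u,v,1]
    return o+d*(z-o[2])/d[2]
def cyl(P,r,a0):   # axis (unit, up) and point of a cylinder of known radius
    m=P.mean(0)
    def f(x):
        a=np.array([x[0],x[1],1]);a/=np.linalg.norm(a)
        q=P-m-[x[2],x[3],0]; return np.linalg.norm(q-np.outer(q@a,a),axis=1)-r
    s=least_squares(f,[a0[0]/a0[2],a0[1]/a0[2],0,0],loss="soft_l1",f_scale=.001)
    a=np.array([s.x[0],s.x[1],1]);a/=np.linalg.norm(a)
    return a,m+[s.x[2],s.x[3],0],np.sqrt(np.mean(s.fun**2))
E
python3 - <<'E'
from h import *
C={n:pickle.load(open(n+".pkl","rb")) for n in("side","top")}
t,s=C["top"]["image"],C["side"]["image"]
a=cv2.resize(t[150:290,310:450],(400,400),interpolation=3);b=cv2.resize(s[160:260,290:430],(400,286),interpolation=3)
im=np.zeros((400,800,3),np.uint8);im[:,:400]=a;im[:286,400:]=b;cv2.imwrite("pics/crop.png",im[:,:,::-1])
box=lambda P,x,y,z:(abs(P[...,0]-x[0])<x[1])&(abs(P[...,1]-y[0])<y[1])&(P[...,2]>z[0])&(P[...,2]<z[1])
Pt=cloud(C["top"])
for n,(u,v) in dict(capfoot=(342,203),k1=(387,210),k2=(423,236),cup=(385,268),tray=(478,231),tin=(181,216),sl=(250,241),sr=(260,165),base=(327,180),jar=(424,200),can=(211,158)).items():
    print(n,np.round(Pt[v,u],3))
for n,c in C.items():
    P=cloud(c);im=c["image"].astype(int);hsv=cv2.cvtColor(c["image"],cv2.COLOR_RGB2HSV)
    print(n,"table z",np.median(P[(abs(P[...,0]-.4)<.05)&(abs(P[...,1])<.1)][:,2]))
    blk=(im.max(-1)<60)&box(P,(.5,.15),(-.13,.2),(.006,.2))
    k,L,st,ce=cv2.connectedComponentsWithStats(blk.astype(np.uint8))
    for i in range(1,k):
        if st[i,4]>40:
            Q=P[L==i]; print(" black",ce[i].round(),st[i,4],Q.min(0).round(3),Q.max(0).round(3))
    br=(hsv[...,0]>12)&(hsv[...,0]<28)&(hsv[...,1]>110)
    for nm,xy in(("A",Pt[241,250]),("B",Pt[165,260])):
        m=br&box(P,(xy[0],.04),(xy[1],.04),(.035,.12));Q=P[m];T=Q[Q[:,2]>Q[:,2].max()-.004]
        print(" sleeve",nm,m.sum(),Q[:,2].max(),cv2.minEnclosingCircle(T[:,:2].astype(np.float32)))
        a,p,r=cyl(Q[(Q[:,2]<Q[:,2].max()-.004)],.02,[0,0,1]); print("   cyl",a.round(3),(p+a*(.055-p[2])/a[2]).round(4),r)
    for nm,(u,v),zr in(("cup",(385,268),.015),("tin",(181,216),.02),("tray",(478,231),.02)):
        q=Pt[v,u];h={"cup":.045,"tin":.075,"tray":.1}[nm]
        m=box(P,(q[0],h),(q[1],h),(.022,.034))&((nm!="tin")|(hsv[...,1]<90))
        Q=P[m];print(" ",nm,m.sum(),np.percentile(Q[:,2],95),cv2.minEnclosingCircle(Q[:,:2].astype(np.float32)),cv2.minAreaRect(Q[:,:2].astype(np.float32)), "floor",q)
    bl=(hsv[...,0]>100)&(hsv[...,0]<125)&(hsv[...,1]>120)&box(P,(.55,.13),(-.06,.1),(.014,.024))
    Q=P[bl];print(" base",bl.sum(),np.median(Q[:,2]),cv2.minAreaRect(Q[:,:2].astype(np.float32)))
E
```

```text
capfoot [ 0.593 -0.039  0.134]
k1 [ 0.587 -0.163  0.028]
k2 [ 0.521 -0.258  0.026]
cup [ 0.434 -0.163  0.007]
tray [ 0.538 -0.411  0.006]
tin [0.559 0.388 0.002]
sl [0.497 0.183 0.09 ]
sr [0.687 0.166 0.091]
base [ 0.664 -0.003  0.02 ]
jar [ 0.613 -0.254  0.053]
can [0.702 0.289 0.092]
side table z -0.0008075672647943354
 black [329. 198.] 217 [ 0.562 -0.058  0.063] [ 0.617 -0.02   0.135]
 sleeve A 431 0.09244300368655008 ((0.47919905185699463, 0.18722198903560638), 0.019694335758686066)
   cyl [-0.011  0.022  1.   ] [0.4804 0.186  0.055 ] 0.004024085889782274
 sleeve B 347 0.09229079719737789 ((0.6714926958084106, 0.17121633887290955), 0.019452130421996117)
   cyl [-0.043  0.015  0.999] [0.6724 0.1707 0.055 ] 0.0027340094109674614
  cup 158 0.028957441480046624 ((0.4318956732749939, -0.16157199442386627), 0.036354903131723404) ((0.4315233826637268, -0.16043126583099365), (0.06615164875984192, 0.0679347962141037), 2.6223206520080566) floor [ 0.43408842 -0.16257537  0.00682924]
  tin 434 0.02870367829228309 ((0.5584363341331482, 0.38314521312713623), 0.06719598174095154) ((0.557974457
[... 1284 characters left out ...]
75003), 0.2287573367357254) floor [ 0.43408842 -0.16257537  0.00682924]
  tin 276 0.02998459001599639 ((0.5588613152503967, 0.38239672780036926), 0.06630232185125351) ((0.5588783025741577, 0.3822586238384247), (0.1316206455230713, 0.12912128865718842), 33.22069549560547) floor [0.55898001 0.38788139 0.00231554]
  tray 512 0.030108070235183106 ((0.5391817092895508, -0.40226489305496216), 0.0941733717918396) ((0.5395823121070862, -0.40196600556373596), (0.12119191139936447, 0.14994601905345917), 84.55680084228516) floor [ 0.5379387  -0.41071116  0.00633625]
 base 961 0.019357881995171196 ((0.6229888200759888, -0.03950727730989456), (0.11507229506969452, 0.10682914406061172), 0.735091507434845)
```

View pics/crop.png

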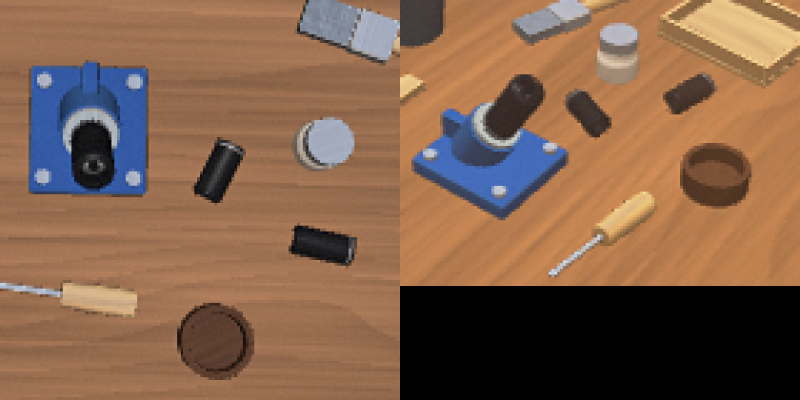

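The crop shows the cap on the leaning pin at top (342,203) and side (329,197). It spans about 75 mm, while the other two are shorter tubes lying down at about 55 mm, so the one on the pin is the one meant. Next I'll fit the pin's axis and plan the approach.

```bash
cat >> h.py <<'E'
def plan(p,R,n,wait=0,show=True):
    """n equal rows from the pose now to tcp p with rotation R"""
    from workcell import bot
    s=bot.read_state(); R0=Ro.from_rotvec(s["tcp_rot"]); w=(R0.inv()*R).as_rotvec()/n
    M=sum(Ro.from_rotvec(w*k).as_matrix() for k in range(n))
    d=np.linalg.solve(M,R0.inv().apply(np.asarray(p)-s["tool_pos"]))
    print("t",round(s["time"],2),"rows",n,"row",np.r_[w/.5,d/.1].round(4).tolist(),"max turn",np.degrees(np.linalg.norm(w)).round(1),"mm",(1000*np.linalg.norm(d)).round(1))
def orient(a,y):  # tool z along -a, tool y near y
    z=-np.asarray(a,float);z/=np.linalg.norm(z);x=np.cross(y,z);x/=np.linalg.norm(x)
    return Ro.from_matrix(np.stack([x,np.cross(z,x),z],1))
E
python3 - <<'E'
from h import *
from workcell import bot
C={n:pickle.load(open(n+".pkl","rb")) for n in("side","top")}
A0=np.array([-.5,-.005,.866])
for n,c in C.items():
    P=cloud(c);im=c["image"].astype(int)
    m=(im.max(-1)<75)&(abs(P[...,0]-.595)<.05)&(abs(P[...,1]+.04)<.025)&(P[...,2]>.06)
    Q=P[m]; a,p,r=cyl(Q,.018,A0); print(n,m.sum(),a.round(3),r,p)
    e=(Q-p)@A0; print(" tilt",np.degrees(np.arccos(a[2])), "ends",(p+a*np.percentile((Q-p)@a,[0,2,98,100])[:,None]).round(4).tolist())
    f=lambda x:np.linalg.norm((q:=Q-p-[x[0],x[1],0])-np.outer(q@A0,A0),axis=1)-.018
    s=least_squares(f,[0,0],loss="soft_l1",f_scale=.001);p2=p+[*s.x,0]
    l=(Q-p2)@A0; print(" fixed axis: top",(p2+A0*l.max()).round(4),"low",(p2+A0*l.min()).round(4),l.max()-l.min(),np.sqrt(np.mean(s.fun**2)))
    h=cv2.cvtColor(c["image"],cv2.COLOR_RGB2HSV)  # pale collar ring
    w=(h[...,1]<60)&(h[...,2]>110)&(abs(P[...,0]-.62)<.04)&(abs(P[...,1]+.04)<.03)&(P[...,2]>.035)
    W=P[w];print(" collar",w.sum(),np.percentile((W-p2)@A0,[5,50,95])-l.max(),W[:,1].min(),W[:,1].max())
s=bot.read_state();print(Ro.from_rotvec(s["tcp_rot"]).as_matrix().round(3))
E
```

```text
side 255 [-0.479  0.011  0.878] 0.002374108612482704 [ 0.59014731 -0.04055943  0.10306529]
 tilt 28.653999010193935 ends [[0.6092, -0.041, 0.0682], [0.6073, -0.041, 0.0716], [0.5766, -0.0402, 0.1278], [0.5761, -0.0402, 0.1289]]
 fixed axis: top [ 0.5754 -0.0408  0.1283] low [ 0.6099 -0.0405  0.0684] 0.06907805182169136 0.00240670685399115
 collar 84 [-0.07935108 -0.07604223 -0.07051228] -0.05438317948336113 -0.014762520852441558
top 293 [-0.494  0.005  0.87 ] 0.0029969136384307904 [ 0.586446   -0.04035286  0.10905657]
 tilt 29.584852788766998 ends [[0.612, -0.0406, 0.064], [0.6087, -0.0406, 0.0698], [0.5757, -0.0403, 0.128], [0.5751, -0.0402, 0.129]]
 fixed axis: top [ 0.575  -0.0406  0.1287] low [ 0.6123 -0.0402  0.0641] 0.07459913022138495 0.0030124261723363313
 collar 111 [-0.0790903  -0.07616582 -0.07288041] -0.0630194039342036 -0.016456011540150015
[[ 0.957  0.291 -0.001]
 [ 0.291 -0.957  0.002]
 [ 0.    -0.002 -1.   ]]
```

```bash
cat >> h.py <<'E'
O=np.array([.6123,-.0402,.0643]);A=np.array([-.5,0,.866]);Y=[0,-1,0]
TILT=orient(A,Y);DOWN=orient([0,0,1],Y)
E
python3 -c "
from h import *
plan(O+.12*A,TILT,20)"
```

```text
t 0.1 rows 20 row [-0.0079, 0.052, 0.0288, 0.2152, -0.2726, 0.0703] max turn 1.7 mm 35.4
```

Request:
play_rows(moves=[[[-0.008,0.052,0.029,0.215,-0.273,0.07,65],[-0.008,0.052,0.029,0.215,-0.273,0.07,65],[-0.008,0.052,0.029,0.215,-0.273,0.07,65],[-0.008,0.052,0.029,0.215,-0.273,0.07,65],[-0.008,0.052,0.029,0.215,-0.273,0.07,65]]], newtons=40)

```text
time: 0.52
tool_pos: [0.2662, -0.4835, 0.1746]
tcp_rot: [-3.115, -0.347, -0.208]
wrist_force: [0.9, 1.0, 0.8]
width: 0.762
grip_force: 0.0
```

Request:
play_rows(moves=[[[-0.008,0.052,0.029,0.215,-0.273,0.07,65],[-0.008,0.052,0.029,0.215,-0.273,0.07,65],[-0.008,0.052,0.029,0.215,-0.273,0.07,65],[-0.008,0.052,0.029,0.215,-0.273,0.07,65],[-0.008,0.052,0.029,0.215,-0.273,0.07,65]]])

```text
time: 0.93
tool_pos: [0.3501, -0.3285, 0.1576]
tcp_rot: [3.106, 0.231, 0.413]
wrist_force: [0.6, 0.3, 1.0]
width: 0.76
grip_force: 0.0
```

Request:
play_rows(moves=[[[-0.008,0.052,0.029,0.215,-0.273,0.07,65],[-0.008,0.052,0.029,0.215,-0.273,0.07,65],[-0.008,0.052,0.029,0.215,-0.273,0.07,65],[0,0,0,0,0,0,65],[0,0,0,0,0,0,65]]])

```text
time: 1.35
tool_pos: [0.4063, -0.2383, 0.1543]
tcp_rot: [3.091, 0.169, 0.533]
wrist_force: [0.1, -0.8, 0.0]
width: 0.759
grip_force: 0.0
```

```bash
python3 -c "
from h import *
from workcell import bot
s=bot.read_state();print(s['q'],s['tool_pos'],s['width'])
plan(O+.12*A,TILT,7)"
```

```text
[-0.78210218 -0.27941646  2.28179233  0.31416189  0.92972085  0.5171815 ] [ 0.40628608 -0.2383032   0.15427157] 0.7594497096720094
t 1.35 rows 7 row [-0.0078, 0.0521, 0.0298, 0.2156, -0.2698, 0.0705] max turn 1.7 mm 35.3
```

Request:
play_rows(moves=[[[-0.008,0.052,0.03,0.216,-0.27,0.07,65],[-0.008,0.052,0.03,0.216,-0.27,0.07,65],[-0.008,0.052,0.03,0.216,-0.27,0.07,65],[-0.008,0.052,0.03,0.216,-0.27,0.07,65],[-0.008,0.052,0.03,0.216,-0.27,0.07,65]]])

```text
time: 1.77
tool_pos: [0.5102, -0.0977, 0.1622]
tcp_rot: [3.051, 0.037, 0.736]
wrist_force: [-0.2, -0.5, -0.6]
width: 0.761
grip_force: 0.0
```

Request:
play_rows(moves=[[[-0.008,0.052,0.03,0.216,-0.27,0.07,65],[-0.008,0.052,0.03,0.216,-0.27,0.07,65],[0,0,0,0,0,0,65],[0,0,0,0,0,0,65]]])

```text
time: 2.1
tool_pos: [0.554, -0.0418, 0.1694]
tcp_rot: [3.033, -0.002, 0.813]
wrist_force: [0.1, -1.4, -0.5]
width: 0.763
grip_force: 0.0
```

```bash
python3 -c "
from h import *
from workcell import bot
s=bot.read_state();print(s['q'],s['tool_pos'],s['width'])
plan(O+.026*A,TILT,4)"
```

```text
[-0.17865715 -0.27266718  2.30315772  0.15448012  0.59956344  1.28838755] [ 0.55400545 -0.04183179  0.16941486] 0.7626606584819925
t 2.1 rows 4 row [0.001, -0.0, -0.0003, -0.0052, -0.0044, 0.2354] max turn 0.0 mm 23.6
```

Request:
play_rows(moves=[[[0.001,0,0,-0.005,-0.004,0.235,65],[0.001,0,0,-0.005,-0.004,0.235,65],[0.001,0,0,-0.005,-0.004,0.235,65],[0.001,0,0,-0.005,-0.004,0.235,65],[0,0,0,0,0,0,65]]])

```text
time: 2.52
tool_pos: [0.5961, -0.0432, 0.0816]
tcp_rot: [-3.038, 0.01, -0.801]
wrist_force: [-0.2, -0.8, -0.1]
width: 0.761
grip_force: 0.0
```

Request:
play_rows(moves=[[[0,0,0,0,0,0,25],[0,0,0,0,0,0,25],[0,0,0,0,0,0,25],[0,0,0,0,0,0,25],[0,0,0,0,0,0,25]]])

```text
time: 2.93
tool_pos: [0.5991, -0.0418, 0.0886]
tcp_rot: [3.033, -0.006, 0.817]
wrist_force: [-0.4, -1.1, 1.6]
width: 0.392
grip_force: 39.9
```

```bash
python3 -c "
from h import *
from workcell import bot,vision
c=vision.read_camera('side');cv2.imwrite('pics/g1.png',cv2.resize(c['image'][100:300,220:460],(720,600))[:,:,::-1])
s=bot.read_state();print(s['tool_pos'],(s['tool_pos']-O)@A,s['width'],s['grip_force'],s['wrist_force'])
plan(O+.15*A,TILT,6)"
```

```text
[ 0.59918362 -0.04172753  0.08854086] 0.02755077666399197 0.3922465217149907 40.1569550977365 [-2.14033315 -0.45161841  4.17101017]
t 2.98 rows 6 row [0.0005, -0.001, -0.0012, -0.0009, -0.0024, -0.2041] max turn 0.0 mm 20.4
```

View pics/g1.png

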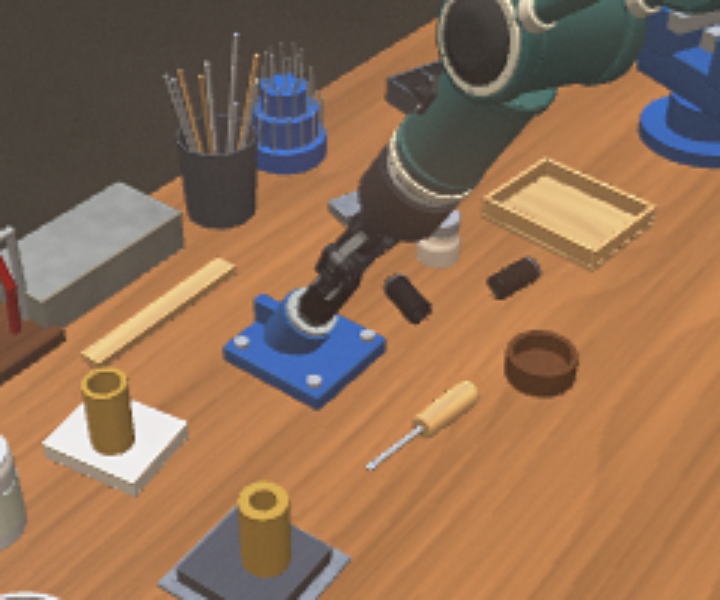

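The cap is gripped on the pin at crop (320,290), with a grip force of 40 N. I'll pull it off along the axis.

Request:
play_rows(moves=[[[0,0,0,0,0,-0.15,25],[0,0,0,0,0,-0.2,25],[0,0,0,0,0,-0.2,25],[0,0,0,0,0,-0.2,25],[0,0,0,0,0,-0.2,25]]])

```text
time: 3.4
tool_pos: [0.5504, -0.0411, 0.1703]
tcp_rot: [3.034, -0.006, 0.815]
wrist_force: [-0.0, 0.6, -0.6]
width: 0.394
grip_force: 41.2
```

Request:
play_rows(moves=[[[0,0,0,0,0,-0.2,25],[0,0,0,0,0,-0.1,25],[0,0,0,0,0,0,25]]])

```text
time: 3.65
tool_pos: [0.5372, -0.0415, 0.1988]
tcp_rot: [3.031, -0.006, 0.823]
wrist_force: [0.8, -1.1, -0.9]
width: 0.396
grip_force: 41.2
```

```bash
python3 -c "
from h import *
from workcell import bot
s=bot.read_state();print(s['q'],s['tool_pos'],(s['tool_pos']-O)@A,s['width'],s['grip_force'],s['wrist_force'])
plan([.4317,-.1608,.16],DOWN,10)"
```

```text
[-0.1873626  -0.34834344  2.30127983  0.1488829   0.67133277  1.29504352] [ 0.5371738  -0.04146827  0.19880016] 0.15404023720574817 0.396188854791031 41.24217178636172 [ 0.81906115 -1.11353588 -0.9062933 ]
t 3.65 rows 10 row [0.0002, -0.106, -0.0007, -0.1133, 0.1195, 0.007] max turn 3.0 mm 16.5
```

Request:
play_rows(moves=[[[0,-0.106,0,-0.113,0.12,0.007,25],[0,-0.106,0,-0.113,0.12,0.007,25],[0,-0.106,0,-0.113,0.12,0.007,25],[0,-0.106,0,-0.113,0.12,0.007,25],[0,-0.106,0,-0.113,0.12,0.007,25]]])

```text
time: 4.07
tool_pos: [0.485, -0.1014, 0.1676]
tcp_rot: [-3.115, 0.006, -0.4]
wrist_force: [-0.6, 0.2, -0.6]
width: 0.396
grip_force: 41.2
```

Request:
play_rows(moves=[[[0,-0.106,0,-0.113,0.12,0.007,25],[0,-0.106,0,-0.113,0.12,0.007,25],[0,-0.106,0,-0.113,0.12,0.007,25],[0,-0.106,0,-0.113,0.12,0.007,25],[0,-0.106,0,-0.113,0.12,0.007,25]]])

```text
time: 4.48
tool_pos: [0.4297, -0.1612, 0.1555]
tcp_rot: [-3.14, 0.006, 0.015]
wrist_force: [1.2, 0.2, 0.2]
width: 0.396
grip_force: 41.2
```

Request:
play_rows(moves=[[[0,0,0,0,0,0,25],[0,0,0,0,0,0,25],[0,0,0,0,0,0,25]]])

```text
time: 4.73
tool_pos: [0.4304, -0.1602, 0.156]
tcp_rot: [-3.139, 0.006, 0.009]
wrist_force: [0.1, -0.2, -0.8]
width: 0.398
grip_force: 41.2
```

```bash
python3 - <<'E'
from h import *
from workcell import bot,vision
s=bot.read_state();T=s['tool_pos'];print(s['q'],T,s['grip_force'],s['wrist_force'])
ims=[]
for n in("side","top"):
    c=vision.read_camera(n);P=cloud(c)
    u,v=proj(c,T).astype(int);v=min(max(v,75),325)
    ims.append(cv2.resize(c["image"][v-75:v+75,u-60:u+60],(400,500),interpolation=3))
    m=(c["image"].max(-1)<75)&(np.hypot(P[...,0]-T[0],P[...,1]-T[1])<.03)&(P[...,2]>.05)&(P[...,2]<T[2]+.01)
    Q=P[m];print(n,m.sum(),Q.min(0),Q.max(0)) if m.sum() else 0
cv2.imwrite("pics/cap1.png",np.hstack(ims)[:,:,::-1])
plan([.4317,-.1608,.045],DOWN,6)
E
```

```text
[-4.10250268e-01 -1.08968535e-01  2.09899041e+00 -3.91969960e-04
  1.15771511e+00  1.16457689e+00] [ 0.43044771 -0.16020698  0.15601801] 41.23561970613082 [ 0.09471897 -0.19867553 -0.78849725]
side 82 [ 0.41251025 -0.16089039  0.12894914] [ 0.44081318 -0.13895076  0.16559549]
top 17 [ 0.4362023  -0.1574924   0.13223403] [ 0.4482821  -0.14183198  0.16420494]
t 4.83 rows 6 row [-0.0005, 0.0018, -0.0011, 0.0028, 0.0013, 0.1859] max turn 0.1 mm 18.6
```

View pics/cap1.png

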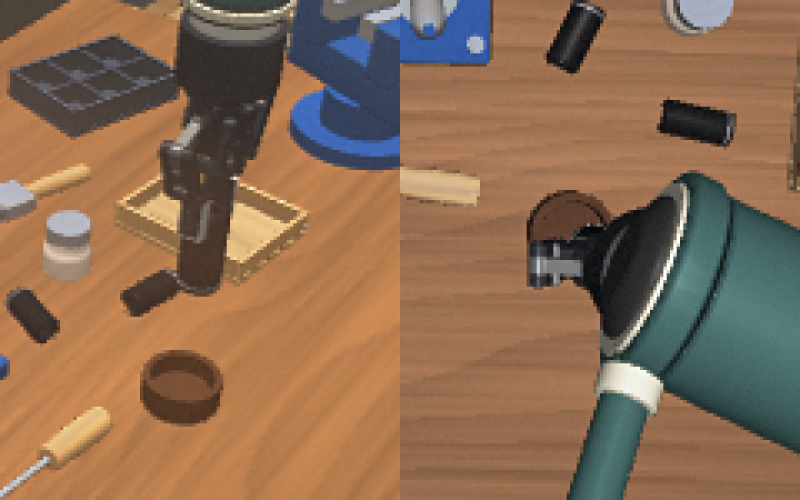

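The cap hangs straight in the gripper with its mouth at side crop (200,290), z≈0.129, and the cup below it. I'll lower it.

Request:
play_rows(moves=[[[0,0.002,-0.001,0.003,0.001,0.186,25],[0,0.002,-0.001,0.003,0.001,0.186,25],[0,0.002,-0.001,0.003,0.001,0.186,25],[0,0.002,-0.001,0.003,0.001,0.186,25],[0,0.002,-0.001,0.003,0.001,0.186,25]]])

```text
time: 5.25
tool_pos: [0.4318, -0.1607, 0.0635]
tcp_rot: [-3.141, 0.001, -0.002]
wrist_force: [-0.0, 0.8, -1.3]
width: 0.397
grip_force: 41.3
```

Request:
play_rows(moves=[[[0,0,0,0,0,0.1,25],[0,0,0,0,0,0.05,25],[0,0,0,0,0,0.03,25],[0,0,0,0,0,0,25]]])

```text
time: 5.58
tool_pos: [0.4317, -0.1611, 0.0461]
tcp_rot: [-3.141, 0.002, 0.001]
wrist_force: [-0.2, 0.3, 0.6]
width: 0.391
grip_force: 41.2
```

Request:
play_rows(moves=[[[0,0,0,0,0,0.05,25],[0,0,0,0,0,0.03,25],[0,0,0,0,0,0.02,25],[0,0,0,0,0,0,25]]])

```text
time: 5.92
tool_pos: [0.4316, -0.1613, 0.0359]
tcp_rot: [-3.141, 0.002, 0.001]
wrist_force: [0.1, -0.1, -0.7]
width: 0.392
grip_force: 41.2
```

Request:
play_rows(moves=[[[0,0,0,0,0,0.01,25],[0,0,0,0,0,0.01,25],[0,0,0,0,0,0,25]]])

```text
time: 6.17
tool_pos: [0.4324, -0.1613, 0.0357]
tcp_rot: [-3.141, 0.002, -0.0]
wrist_force: [-3.3, 1.6, 11.6]
width: 0.392
grip_force: 42.5
```

Request:
play_rows(moves=[[[0,0,0,0,0,0,55],[0,0,0,0,0,0,55],[0,0,0,0,0,0,55],[0,0,0,0,0,-0.05,55],[0,0,0,0,0,-0.2,55]]])

```text
time: 6.58
tool_pos: [0.4284, -0.1599, 0.0562]
tcp_rot: [-3.138, 0.002, 0.012]
wrist_force: [-0.9, 0.2, -0.3]
width: 0.638
grip_force: 0.0
```

Request:
play_rows(moves=[[[0,0,0,0,0,-0.3,55],[0,0,0,0,0,-0.3,55],[0,0,0,0,0,-0.3,55],[0,0,0,0,0,0,60],[0,0,0,0,0,0,60]]])

```text
time: 7.0
tool_pos: [0.4335, -0.1621, 0.1516]
tcp_rot: [3.141, -0.002, 0.007]
wrist_force: [-0.7, -0.0, 0.5]
width: 0.704
grip_force: 0.0
```

```bash
python3 - <<'E'
from h import *
from workcell import bot
s=bot.read_state();T=s['tool_pos'];print(s['q'],T)
plan([.4803,.186,.16],DOWN,11)
E
```

```text
[-4.12259215e-01 -1.05565556e-01  2.10459187e+00  7.67917932e-04
  1.13830744e+00  1.15958540e+00] [ 0.43349421 -0.16211484  0.15155872]
t 7.0 rows 11 row [0.0002, -0.0008, -0.0002, 0.0423, -0.3165, -0.0078] max turn 0.0 mm 31.9
```

Request:
play_rows(moves=[[[0,0,0,0.042,-0.317,-0.008,60],[0,0,0,0.042,-0.317,-0.008,60],[0,0,0,0.042,-0.317,-0.008,60],[0,0,0,0.042,-0.317,-0.008,60],[0,0,0,0.042,-0.317,-0.008,60]]])

```text
time: 7.42
tool_pos: [0.4513, -0.0015, 0.1514]
tcp_rot: [-3.14, 0.003, 0.006]
wrist_force: [0.8, -0.2, -0.7]
width: 0.701
grip_force: 0.0
```

Request:
play_rows(moves=[[[0,0,0,0.042,-0.317,-0.008,60],[0,0,0,0.042,-0.317,-0.008,60],[0,0,0,0.042,-0.317,-0.008,60],[0,0,0,0.042,-0.317,-0.008,60],[0,0,0,0.042,-0.317,-0.008,60]]])

```text
time: 7.83
tool_pos: [0.4726, 0.1569, 0.1554]
tcp_rot: [-3.141, 0.002, 0.006]
wrist_force: [0.2, 0.2, -0.0]
width: 0.7
grip_force: 0.0
```

Request:
play_rows(moves=[[[0,0,0,0.042,-0.317,-0.008,60],[0,0,0,0,0,0,60],[0,0,0,0,0,0,60]]])

```text
time: 8.08
tool_pos: [0.4771, 0.1883, 0.1563]
tcp_rot: [3.141, 0.003, -0.006]
wrist_force: [-0.3, -0.2, 0.1]
width: 0.703
grip_force: 0.0
```

```bash
python3 - <<'E'
from h import *
from workcell import bot,vision
s=bot.read_state();T=s['tool_pos'];print(s['q'],T)
C={n:vision.read_camera(n) for n in("side","top")}
ims=[]
for n,c in C.items():
    u,v=proj(c,[.4317,-.1608,.05]).astype(int)
    ims.append(cv2.resize(c["image"][v-25:v+25,u-25:u+25],(200,200),interpolation=3))
    P=cloud(c);m=(c["image"].max(-1)<75)&(np.hypot(P[...,0]-.4317,P[...,1]+.1608)<.03)&(P[...,2]>.035)
    a,p,r=cyl(P[m],.018,[0,0,1]);print(n,a,p,P[m].max(0))
    # bare pin: bright steel pixels above collar
    h=cv2.cvtColor(c["image"],cv2.COLOR_RGB2HSV); rel=P-O; l=rel@A
    m=(np.linalg.norm(rel-l[...,None]*A,axis=-1)<.018)&(l>.008)&(l<.07)&(h[...,1]<90)
    Q=P[m&(l<.05)]; a,p,r=cyl(Q,.0125,A);e=p+A*((O-p)@A); 
    f=lambda x:np.linalg.norm((q:=Q-O-[0,x[1],0]-x[0]*np.array([.866,0,.5]))-np.outer(q@A,A),axis=1)-.0125
    sx=least_squares(f,[0,0],loss="soft_l1",f_scale=.001).x
    print("pin",len(Q),a.round(3),np.degrees(np.arccos(a[2])),e,r,"fixed-axis offset x',y",sx,"tip l",l[m].max())
    u,v=proj(c,O+.03*A).astype(int); ims.append(cv2.resize(c["image"][v-25:v+25,u-25:u+25],(200,200),interpolation=3))
cv2.imwrite("pics/cap2.png",np.hstack(ims)[:,:,::-1])
plan([.4803,.186,.047],DOWN,5)
E
```

```text
[ 3.26554321e-01 -3.34683451e-03  1.99869995e+00  1.19265671e-03
  1.14995970e+00  1.89492260e+00] [0.47706703 0.18829081 0.15629684]
side [0.00662774 0.00135193 0.99997712] [ 0.43303779 -0.15977345  0.06067615] [ 0.44870665 -0.13938632  0.08140448]
pin 26 [-0.503 -0.008  0.864] 30.216582614966352 [ 0.61341404 -0.04026582  0.06494469] 0.0006993912441582009 fixed-axis offset x',y [ 1.32925716e-03 -5.00469569e-05] tip l 0.06053971758058982
top [-0.01149901 -0.05385848  0.99848237] [ 0.43271935 -0.15943979  0.06855078] [ 0.45036678 -0.14120163  0.0835705 ]
pin 76 [-0.501 -0.002  0.865] 30.099075105811625 [ 0.61342613 -0.04048395  0.06495199] 0.0005547463323628758 fixed-axis offset x',y [ 0.00130986 -0.00027478] tip l 0.062123836641667374
t 8.18 rows 5 row [0.0002, 0.0015, -0.0003, 0.0069, 0.0011, 0.219] max turn 0.0 mm 21.9
```

View pics/cap2.png

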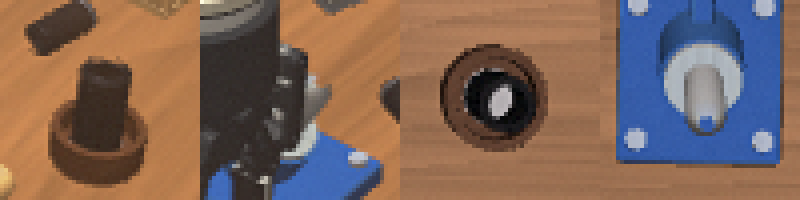

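The cap stands upright in the cup and the bare pin is visible, now fitted more precisely. Next is the sleeve on the bench block.

Request:
play_rows(moves=[[[0,0.002,0,0.007,0.001,0.22,60],[0,0.002,0,0.007,0.001,0.22,60],[0,0.002,0,0.007,0.001,0.22,60],[0,0.002,0,0.007,0.001,0.22,60],[0,0.002,0,0.007,0.001,0.22,60]]])

```text
time: 8.6
tool_pos: [0.4814, 0.1851, 0.0468]
tcp_rot: [-3.141, 0.005, -0.006]
wrist_force: [-0.1, -0.3, 0.7]
width: 0.702
grip_force: 0.0
```

Request:
play_rows(moves=[[[0,0,0,0,0,0,60],[0,0,0,0,0,0,30],[0,0,0,0,0,0,30],[0,0,0,0,0,0,30],[0,0,0,0,0,0,30]]], newtons=40)

```text
time: 9.02
tool_pos: [0.4825, 0.1869, 0.049]
tcp_rot: [-3.14, 0.003, -0.009]
wrist_force: [0.8, 0.5, -4.8]
width: 0.454
grip_force: 40.6
```

Request:
play_rows(moves=[[[0,0,0,0,0,0,30]]])

```text
time: 9.1
tool_pos: [0.4822, 0.187, 0.0488]
tcp_rot: [-3.14, 0.002, -0.008]
wrist_force: [0.1, -0.3, -2.3]
width: 0.457
grip_force: 40.8
```

Request:
play_rows(moves=[[[0,0,0,0,0,-0.15,30],[0,0,0,0,0,-0.3,30],[0,0,0,0,0,-0.3,30],[0,0,0,0,0,-0.3,30],[0,0,0,0,0,-0.3,30]]])

```text
time: 9.52
tool_pos: [0.4808, 0.1868, 0.1845]
tcp_rot: [-3.141, 0.002, -0.006]
wrist_force: [0.5, -0.1, -4.7]
width: 0.452
grip_force: 41.5
```

Request:
play_rows(moves=[[[0,0,0,0,0,-0.2,30],[0,0,0,0,0,0,30],[0,0,0,0,0,0,30]]])

```text
time: 9.77
tool_pos: [0.4821, 0.1872, 0.2044]
tcp_rot: [-3.139, 0.002, -0.012]
wrist_force: [0.2, -0.2, -5.8]
width: 0.452
grip_force: 41.5
```

```bash
sed -i 's/^O=.*;A=/O=np.array([.6134,-.0404,.0649]);A=/' h.py; cat >> h.py <<'E'
def brass(c,T,Rt):
    """held sleeve: axis, its crossing of the TCP plane and lower end, in the tool frame"""
    P=cloud(c);h=cv2.cvtColor(c["image"],cv2.COLOR_RGB2HSV)
    L=(P-T)@Rt.as_matrix()
    m=(h[...,0]>12)&(h[...,0]<28)&(h[...,1]>110)&(abs(L[...,2])<.06)&(np.hypot(L[...,0],L[...,1])<.03)
    Q=L[m]; a,p,r=cyl(Q,.02,[0,0,1]); print("sleeve in tool: n",len(Q),"axis",a.round(3),"centre",(p-a*p[2]/a[2]).round(4),"z",np.percentile(Q[:,2],[1,99]).round(4),"rms",r.round(4))
    f=lambda x:np.hypot(Q[:,0]-x[0],Q[:,1]-x[1])-.02
    print("  upright fit",least_squares(f,[0,0],loss="soft_l1",f_scale=.001).x.round(4))
E
python3 - <<'E'
from h import *
from workcell import bot,vision
s=bot.read_state();T=s['tool_pos'];R=Ro.from_rotvec(s['tcp_rot']);print(s['q'],T,s['wrist_force'])
for n in("side","top"):
    brass(vision.read_camera(n),T,R)
s=bot.read_state()
plan(O+.125*A,TILT,10)
E
```

```text
[ 3.22408864e-01 -4.12348625e-02  1.94430498e+00 -3.21351608e-04
  1.23073584e+00  1.89432970e+00] [0.48210185 0.18718686 0.20436204] [ 0.17981985 -0.23870243 -5.76287132]
sleeve in tool: n 551 axis [-0.034  0.077  0.996] centre [-0.0011 -0.0006  0.    ] z [-0.0417  0.0277] rms 0.0032
  upright fit [-0.0011 -0.0005]
sleeve in tool: n 4 axis [-0.037  0.085  0.996] centre [-0.0029 -0.0017  0.    ] z [0.0115 0.0206] rms 0.0
  upright fit [-0.0036 -0.0001]
t 9.87 rows 10 row [0.0001, 0.1045, -0.0002, 0.0635, 0.2267, 0.0442] max turn 3.0 mm 24.0
```

Request:
play_rows(moves=[[[0,0.105,0,0.064,0.227,0.044,30],[0,0.105,0,0.064,0.227,0.044,30],[0,0.105,0,0.064,0.227,0.044,30],[0,0.105,0,0.064,0.227,0.044,30],[0,0.105,0,0.064,0.227,0.044,30]]])

```text
time: 10.28
tool_pos: [0.5129, 0.0722, 0.1809]
tcp_rot: [3.114, -0.001, 0.412]
wrist_force: [0.4, -0.9, -4.3]
width: 0.451
grip_force: 41.7
```

Request:
play_rows(moves=[[[0,0.105,0,0.064,0.227,0.044,30],[0,0.105,0,0.064,0.227,0.044,30],[0,0.105,0,0.064,0.227,0.044,30],[0,0.105,0,0.064,0.227,0.044,30],[0,0.105,0,0.064,0.227,0.044,30]]])

```text
time: 10.7
tool_pos: [0.55, -0.0408, 0.1714]
tcp_rot: [-3.033, 0.002, -0.815]
wrist_force: [0.2, 0.2, -4.3]
width: 0.452
grip_force: 41.8
```

Request:
play_rows(moves=[[[0,0,0,0,0,0,30],[0,0,0,0,0,0,30],[0,0,0,0,0,0,30]]])

```text
time: 10.95
tool_pos: [0.5509, -0.0399, 0.173]
tcp_rot: [-3.033, 0.004, -0.813]
wrist_force: [-0.4, 0.4, -4.4]
width: 0.459
grip_force: 42.1
```

```bash
python3 - <<'E'
from h import *
from workcell import bot,vision
s=bot.read_state();T=s['tool_pos'];R=Ro.from_rotvec(s['tcp_rot']);print(s['q'],T,s['wrist_force'],R.as_matrix()[:,2])
ims=[]
for n in("side","top"):
    c=vision.read_camera(n); brass(c,T,R)
    P=cloud(c);h=cv2.cvtColor(c["image"],cv2.COLOR_RGB2HSV); L=(P-T)@R.as_matrix(); rel=P-O; l=rel@A
    Q=L[(np.linalg.norm(rel-l[...,None]*A,axis=-1)<.018)&(l>.008)&(l<.052)&(h[...,1]<90)]
    if len(Q)>8:
        f=lambda x:np.hypot(Q[:,0]-x[0],Q[:,1]-x[1])-.0125
        print("  pin in tool",len(Q),least_squares(f,[0,0],loss="soft_l1",f_scale=.001).x.round(4))
    u,v=proj(c,O+.06*A).astype(int);ims.append(cv2.resize(c["image"][v-40:v+40,u-40:u+40],(400,400),interpolation=3))
cv2.imwrite("pics/pre.png",np.hstack(ims)[:,:,::-1])
plan(O+.10*A+.0015*np.array([.866,0,.5]),TILT,2)
E
```

```text
[-0.17818875 -0.28436927  2.30472214  0.15708341  0.61014865  1.28976169] [ 0.55092255 -0.03994729  0.17296035] [-0.40440317  0.36395152 -4.37721834] [ 0.50028976  0.00097789 -0.86585749]
sleeve in tool: n 263 axis [-0.078  0.046  0.996] centre [-0.0019 -0.0004  0.    ] z [-0.0411  0.0289] rms 0.0021
  upright fit [-0.0015 -0.0003]
  pin in tool 96 [0.0003 0.0008]
sleeve in tool: n 437 axis [-0.034  0.015  0.999] centre [-0.0017 -0.0009  0.    ] z [-0.0429  0.0242] rms 0.0048
  upright fit [-0.0015 -0.001 ]
  pin in tool 83 [-0.0003  0.0005]
t 11.05 rows 2 row [-0.0013, -0.0033, -0.0009, -0.0028, 0.0054, 0.1281] max turn 0.1 mm 12.8
```

View pics/pre.png

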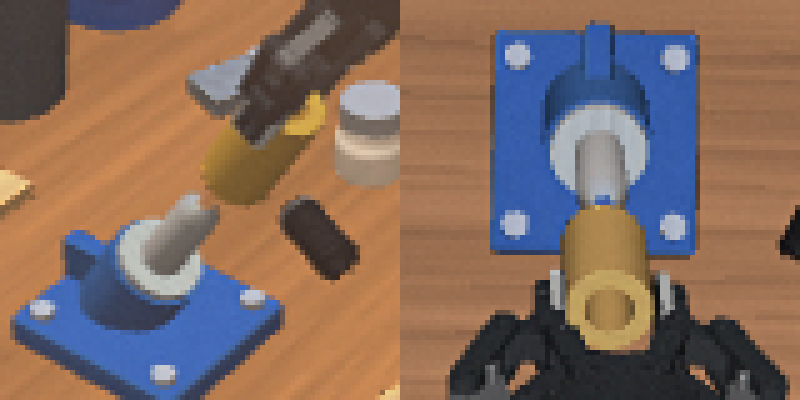

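The sleeve is lined up with the pin at top crop (605,270) over (600,170). The bore looks narrow, so I expect contact with the mouth about 55 mm up from the collar, which puts the TCP at about 83 mm. I'll advance and watch the force.

Request:
play_rows(moves=[[[0,0,0,0.008,0.006,0.08,30],[0,-0.002,0,0.007,0.006,0.08,30],[0,0,0,0,0,0.08,30],[0,0,0,0,0,0.06,30],[0,0,0,0,0,0,30]]])

```text
time: 11.47
tool_pos: [0.5685, -0.0409, 0.148]
tcp_rot: [-3.033, 0.002, -0.814]
wrist_force: [-1.4, 0.2, -4.5]
width: 0.453
grip_force: 42.1
```

Request:
play_rows(moves=[[[0,0,0,0,0,0.03,30],[0,0,0,0,0,0.03,30],[0,0,0,0,0,0.02,30],[0,0,0,0,0,0,30]]])

```text
time: 11.8
tool_pos: [0.5732, -0.0415, 0.1432]
tcp_rot: [-3.032, 0.002, -0.819]
wrist_force: [-0.1, -0.3, -4.9]
width: 0.451
grip_force: 42.1
```

```bash
python3 - <<'E'
from h import *
from workcell import bot
s=bot.read_state();T=s['tool_pos'];R=Ro.from_rotvec(s['tcp_rot']);print(T,s['wrist_force'],s['torque'],"l",(T-O)@A,"off",R.inv().apply(T-O),R.as_matrix()[:,2])
E
```

```text
[ 0.57318129 -0.04145033  0.14322296] [-0.09301417 -0.34291388 -4.94710636] [0.02800554 0.6824341  0.06095701] l 0.08793704059926413 off [ 0.00469591  0.00101116 -0.08792076] [ 5.03572088e-01  3.54679406e-04 -8.63953139e-01]
```

```bash
cat >> h.py <<'E'
TX=np.array([.866,0,.5])
def rel(c):
    """sleeve and pin against the nominal pin axis: offsets (x',y) and lengths l"""
    P=cloud(c)-O;h=cv2.cvtColor(c["image"],cv2.COLOR_RGB2HSV);l=P@A;X=P@TX;Yy=P[...,1]
    rr=np.hypot(X,Yy)
    for nm,m,r in(("sleeve",(h[...,0]>12)&(h[...,0]<28)&(h[...,1]>110)&(rr<.03)&(l>.0)&(l<.2),.02),("pin",(h[...,1]<90)&(rr<.018)&(l>.008)&(l<.05),.0125)):
        x,y,ll=X[m],Yy[m],l[m]
        if len(x)<8: print(nm,len(x));continue
        f=lambda p:np.hypot(x-p[0]-p[2]*(ll-.08),y-p[1]-p[3]*(ll-.08))-r
        q=least_squares(f,[0,0,0,0],loss="soft_l1",f_scale=.001).x; g=least_squares(lambda p:np.hypot(x-p[0],y-p[1])-r,[0,0],loss="soft_l1",f_scale=.001).x
        print(nm,len(x),"off",g.round(4),"free",q.round(4),"l",np.percentile(ll,[0,1,99,100]).round(4))
E
python3 - <<'E'
from h import *
from workcell import bot,vision
ps=[]
for n in("side","top","side","top"):
    rel(vision.read_camera(n)); s=bot.read_state();d=s['tool_pos']-O;ps.append([d@TX,d[1],d@A,*s['tcp_rot']])
print(np.round(ps,4))
E
```

```text
sleeve 250 off [ 0.0026 -0.0009] free [ 0.0018 -0.0009  0.0729  0.036 ] l [0.0572 0.0587 0.1559 0.184 ]
pin 83 off [0.0001 0.0001] free [-0.0015 -0.0013 -0.0298 -0.0255] l [0.0085 0.0085 0.0495 0.0497]
sleeve 385 off [ 0.0017 -0.0004] free [ 0.0012 -0.0009  0.0292  0.0292] l [0.0597 0.0614 0.131  0.1867]
pin 50 off [-0.0001  0.0001] free [-0.0005  0.0008 -0.0068  0.012 ] l [0.009  0.0094 0.0387 0.0399]
sleeve 241 off [ 0.0029 -0.0008] free [ 0.002  -0.001   0.077   0.0527] l [0.0414 0.0597 0.1304 0.1645]
pin 83 off [0.0002 0.    ] free [-0.0002  0.0001 -0.0066  0.0023] l [0.0081 0.0084 0.0485 0.0495]
sleeve 388 off [ 0.002  -0.0004] free [ 0.0016 -0.0009  0.028   0.0284] l [0.059  0.0624 0.1312 0.1887]
pin 50 off [-0.0001  0.0001] free [-0.0001  0.0006  0.0003  0.0082] l [0.008  0.0082 0.0386 0.0388]
[[ 4.5000e-03 -1.1000e-03  8.8100e-02 -3.0320e+00  2.6000e-03 -8.1960e-01]
 [ 4.6000e-03 -1.1000e-03  8.8300e-02 -3.0320e+00  2.6000e-03 -8.2000e-01]
 [ 4.8000e-03 -1.1000e-03  8.8400e-02 -3.0319e+00  2.6000e-03 -8.2050e-01]
 [ 4.9000e-03 -1.1000e-03  8.8500e-02 -3.0318e+00  2.5000e-03 -8.2070e-01]]
```

```bash
cat >> h.py <<'E'
def at(x,y,l): return O+x*TX+[0,y,0]+l*A
E
python3 -c "
from h import *
plan(at(.0022,-.0005,.088),TILT,1)"
```

```text
t 12.0 rows 1 row [-0.0004, -0.0102, -0.0034, -0.0266, -0.0062, 0.0044] max turn 0.3 mm 2.8
```

Request:
play_rows(moves=[[[0,-0.01,-0.003,-0.026,-0.006,0.0,30],[0,0,0,0,0,0.02,30],[0,0,0,0,0,0.015,30],[0,0,0,0,0,0.0,30]]])

```text
time: 12.33
tool_pos: [0.5728, -0.0408, 0.139]
tcp_rot: [-3.034, 0.0, -0.812]
wrist_force: [0.3, -1.0, -4.3]
width: 0.451
grip_force: 42.1
```

```bash
python3 - <<'E'
from h import *
from workcell import bot,vision
for n in("side","top"):
    rel(vision.read_camera(n)); s=bot.read_state();d=s['tool_pos']-O;print(np.round([d@TX,d[1],d@A,*s['tcp_rot'],*s['wrist_force'],*s['torque']],4))
E
```

```text
sleeve 248 off [0.0005 0.    ] free [ 0.     -0.0001  0.0755  0.0536] l [0.0543 0.0565 0.1358 0.1745]
pin 73 off [ 0.0002 -0.0001] free [-0.0005 -0.0003 -0.0128 -0.0045] l [0.0082 0.0087 0.0431 0.0451]
[ 1.9000e-03 -5.0000e-04  8.4600e-02 -3.0344e+00  2.0000e-04 -8.1240e-01
 -8.6000e-03 -2.5170e-01 -4.2593e+00 -1.0600e-02  6.0650e-01 -3.3600e-02]
sleeve 377 off [-0.0006  0.0004] free [-0.0009  0.      0.027   0.0381] l [0.0557 0.0601 0.133  0.1839]
pin 51 off [-0.0001 -0.0001] free [ 0.0001 -0.0009  0.0047 -0.014 ] l [0.0081 0.0084 0.0411 0.0421]
[ 2.0000e-03 -5.0000e-04  8.4700e-02 -3.0343e+00  2.0000e-04 -8.1250e-01
  4.5010e-01 -8.3800e-02 -4.0471e+00 -2.6200e-02  6.0400e-01  1.2300e-02]
```

Request:
play_rows(moves=[[[0,0,0,0,0,0.01,30],[0,0,0,0,0,0.01,30],[0,0,0,0,0,0,30]]])

```text
time: 12.68
tool_pos: [0.5742, -0.0409, 0.1379]
tcp_rot: [-3.034, 0.0, -0.814]
wrist_force: [0.0, -0.2, -2.3]
width: 0.449
grip_force: 42.3
```

Request:
play_rows(moves=[[[0,0,0,0,0,0.01,30],[0,0,0,0,0,0,30]]])

```text
time: 12.85
tool_pos: [0.5751, -0.0409, 0.138]
tcp_rot: [-3.034, 0.0, -0.815]
wrist_force: [-4.5, 0.7, 3.0]
width: 0.45
grip_force: 42.8
```

```bash
python3 - <<'E'
from h import *
from workcell import bot,vision
for n in("side","top"):
    rel(vision.read_camera(n)); s=bot.read_state();d=s['tool_pos']-O;print(np.round([d@TX,d[1],d@A,*s['tcp_rot'],*s['wrist_force'],*s['torque']],4))
E
```

```text
sleeve 241 off [ 0.0018 -0.0002] free [ 0.0014 -0.0001  0.0761  0.0507] l [0.0517 0.0544 0.1338 0.1701]
pin 68 off [0. 0.] free [-0.0019  0.001  -0.0363  0.0185] l [0.0085 0.0093 0.0443 0.0449]
[ 3.3000e-03 -6.0000e-04  8.2500e-02 -3.0338e+00 -0.0000e+00 -8.1530e-01
 -4.8800e+00  7.4170e-01  4.4567e+00  5.5000e-02  6.4110e-01  8.9900e-02]
sleeve 374 off [0.0007 0.0002] free [ 0.0005 -0.0001  0.0271  0.0322] l [0.0569 0.059  0.128  0.1803]
pin 44 off [-0.0001  0.0001] free [0.0011 0.0005 0.0202 0.0066] l [0.0083 0.0088 0.0397 0.0407]
[ 3.2000e-03 -5.0000e-04  8.2400e-02 -3.0339e+00 -0.0000e+00 -8.1520e-01
 -4.8895e+00  1.0351e+00  5.2979e+00  9.5600e-02  6.8820e-01 -2.6300e-02]
```

Request:
play_rows(moves=[[[0,0,0,-0.008,0,0.003,30],[0,0,0,0,0,0.005,30],[0,0,0,0,0,0,30],[0,0,0,0,0,0,30]]])

```text
time: 13.28
tool_pos: [0.5752, -0.041, 0.1378]
tcp_rot: [-3.033, -0.0, -0.817]
wrist_force: [-8.0, 0.6, 9.1]
width: 0.452
grip_force: 43.5
```

```bash
python3 - <<'E'
from h import *
from workcell import bot,vision
for n in("side","top"):
    c=vision.read_camera(n);rel(c); s=bot.read_state();d=s['tool_pos']-O;print(np.round([d@TX,d[1],d@A,*s['tcp_rot'],*s['wrist_force'],*s['torque']],4))
plan(at(0.002,-.0005,.15),TILT,3)
E
```

```text
sleeve 239 off [ 0.0016 -0.    ] free [0.0012 0.     0.0754 0.0662] l [0.051  0.0536 0.1371 0.1571]
pin 70 off [ 0.0002 -0.0003] free [ 0.001  -0.0013  0.0141 -0.0189] l [0.0083 0.0092 0.0441 0.0445]
[ 3.4000e-03 -6.0000e-04  8.2300e-02  3.0333e+00  2.0000e-04  8.1760e-01
 -8.3553e+00  2.8500e-01  8.5074e+00  1.4570e-01  7.4270e-01  9.5900e-02]
sleeve 376 off [0.0007 0.0005] free [0.0005 0.     0.0233 0.0437] l [0.056  0.0576 0.1427 0.1816]
pin 42 off [-0.0002  0.0001] free [ 0.0014  0.0001  0.0288 -0.0004] l [0.0097 0.0098 0.0372 0.0378]
[ 3.4000e-03 -6.0000e-04  8.2300e-02  3.0334e+00  1.0000e-04  8.1750e-01
 -8.6358e+00  1.8395e+00  9.1306e+00  1.5070e-01  8.0630e-01  7.1500e-02]
t 13.38 rows 3 row [-0.0, -0.0019, 0.0, -0.0043, -0.0003, -0.2257] max turn 0.1 mm 22.6
```

The sleeve stopped on the cone with about 15 N of reaction. Its mouth is at l≈0.0545, so about 7.5 mm of the tip is inside, which matches the 21 mm bore. It goes to the tin.

Request:
play_rows(moves=[[[0,0,0,0,0,-0.1,30],[0,0,0,0,0,-0.22,30],[0,0,0,0,0,-0.25,30],[0,0,0,0,0,-0.25,30],[0,0,0,0,0,0,30]]])

```text
time: 13.8
tool_pos: [0.5338, -0.0413, 0.2114]
tcp_rot: [3.031, 0.0, 0.822]
wrist_force: [1.7, -0.4, -3.1]
width: 0.454
grip_force: 42.2
```

```bash
python3 - <<'E'
from h import *
plan([.5585,.3822,.15],DOWN,14)
E
```

```text
t 13.8 rows 14 row [0.0002, -0.0757, 0.0, 0.0047, -0.3025, 0.0474] max turn 2.2 mm 30.6
```

Request:
play_rows(moves=[[[0,-0.076,0,0.005,-0.302,0.047,30],[0,-0.076,0,0.005,-0.302,0.047,30],[0,-0.076,0,0.005,-0.302,0.047,30],[0,-0.076,0,0.005,-0.302,0.047,30],[0,-0.076,0,0.005,-0.302,0.047,30]]])

```text
time: 14.22
tool_pos: [0.5447, 0.1115, 0.185]
tcp_rot: [3.099, -0.0, 0.517]
wrist_force: [0.7, 0.5, -3.6]
width: 0.452
grip_force: 42.3
```

Request:
play_rows(moves=[[[0,-0.076,0,0.005,-0.302,0.047,30],[0,-0.076,0,0.005,-0.302,0.047,30],[0,-0.076,0,0.005,-0.302,0.047,30],[0,-0.076,0,0.005,-0.302,0.047,30],[0,-0.076,0,0.005,-0.302,0.047,30]]])

```text
time: 14.63
tool_pos: [0.5533, 0.2629, 0.1626]
tcp_rot: [-3.134, -0.001, -0.22]
wrist_force: [0.4, -0.4, -3.7]
width: 0.446
grip_force: 42.3
```

Request:
play_rows(moves=[[[0,-0.076,0,0.005,-0.302,0.047,30],[0,-0.076,0,0.005,-0.302,0.047,30],[0,-0.076,0,0.005,-0.302,0.047,30],[0,-0.076,0,0.005,-0.302,0.047,30],[0,0,0,0,0,0,30]]])

```text
time: 15.05
tool_pos: [0.5576, 0.3874, 0.1419]
tcp_rot: [-3.139, -0.003, 0.019]
wrist_force: [1.0, -0.0, -4.2]
width: 0.452
grip_force: 42.5
```

```bash
python3 - <<'E'
from h import *
from workcell import bot,vision
c=vision.read_camera("side")
s=bot.read_state();T=s['tool_pos'];R=Ro.from_rotvec(s['tcp_rot']);print(s['q'],T,s['tcp_rot'],s['wrist_force'])
brass(c,T,R)
plan([.5585,.3822,.045],DOWN,5)
E
```

```text
[0.56401546 0.31724051 1.6557425  0.00636699 1.17834836 2.1299315 ] [0.55728697 0.38457596 0.14235845] [ 3.14132291  0.00379561 -0.01785774] [-0.67664003 -0.9448476  -3.47844454]
sleeve in tool: n 681 axis [0.005 0.028 1.   ] centre [-0.0012 -0.0031  0.    ] z [-0.0415  0.0267] rms 0.0039
  upright fit [-0.0013 -0.0032]
t 15.1 rows 5 row [0.0001, 0.0045, 0.001, 0.0037, 0.0047, 0.1947] max turn 0.1 mm 19.5
```

Request:
play_rows(moves=[[[0,0.005,0,0.004,0.004,0.195,30],[0,0.005,0,0.004,0.004,0.195,30],[0,0.005,0,0.004,0.004,0.195,30],[0,0.005,0,0.004,0.004,0.195,30],[0,0.004,0,0.004,0.004,0.15,30]]])

```text
time: 15.52
tool_pos: [0.5579, 0.3785, 0.05]
tcp_rot: [3.14, -0.001, 0.002]
wrist_force: [0.2, -1.0, -5.2]
width: 0.455
grip_force: 42.5
```

Request:
play_rows(moves=[[[0,0,0,0,0,0.05,30],[0,0,0,0,0,0.02,30],[0,0,0,0,0,0,30],[0,0,0,0,0,0,30]]])

```text
time: 15.85
tool_pos: [0.5599, 0.3803, 0.0472]
tcp_rot: [-3.14, 0.0, -0.008]
wrist_force: [1.0, 0.9, -4.3]
width: 0.449
grip_force: 42.5
```

```bash
python3 - <<'E'
from h import *
from workcell import bot
s=bot.read_state();print(s['tool_pos'],s['tcp_rot'],s['wrist_force'])
plan([.5585,.3822,.033],DOWN,1)
E
```

```text
[0.55994115 0.38030321 0.04718821] [-3.14015723e+00  3.70855448e-04 -7.88233889e-03] [ 0.98616402  0.89858422 -4.26302734]
t 15.85 rows 1 row [-0.0029, -0.01, -0.0005, -0.0151, -0.0188, 0.1418] max turn 0.3 mm 14.4
```

Request:
play_rows(moves=[[[0,-0.008,0,-0.015,-0.015,0.05,30],[0,0,0,0,0,0.04,30],[0,0,0,0,0,0.02,30],[0,0,0,0,0,0.01,30],[0,0,0,0,0,0,30]]])

```text
time: 16.27
tool_pos: [0.5572, 0.3813, 0.0336]
tcp_rot: [3.142, 0.0, -0.002]
wrist_force: [-0.2, 0.6, -4.1]
width: 0.45
grip_force: 42.5
```

Request:
play_rows(moves=[[[0,0,0,0,0,0.01,30],[0,0,0,0,0,0,30]]])

```text
time: 16.43
tool_pos: [0.5576, 0.3815, 0.033]
tcp_rot: [-3.141, 0.0, 0.001]
wrist_force: [-0.2, 0.1, -4.2]
width: 0.45
grip_force: 42.5
```

Request:
play_rows(moves=[[[0,0,0,0,0,0.01,30],[0,0,0,0,0,0.005,30],[0,0,0,0,0,0,30]]])

```text
time: 16.68
tool_pos: [0.558, 0.3817, 0.0328]
tcp_rot: [-3.141, -0.0, -0.0]
wrist_force: [-2.3, -2.7, 3.5]
width: 0.449
grip_force: 43.2
```

Contact with the tin floor, so I'll release and retreat.

Request:
play_rows(moves=[[[0,0,0,0,0,0,60],[0,0,0,0,0,0,60],[0,0,0,0,0,0,60],[0,0,0,0,0,-0.05,60],[0,0,0,0,0,-0.2,60]]])

```text
time: 17.1
tool_pos: [0.5549, 0.3798, 0.053]
tcp_rot: [3.138, -0.0, -0.01]
wrist_force: [-0.3, -1.0, -0.7]
width: 0.704
grip_force: 0.0
```

Request:
play_rows(moves=[[[0,0,0,0,0,-0.3,60],[0,0,0,0,0,-0.3,60],[0,0,0,0,0,-0.3,60],[0,0,0,0,0,-0.3,60],[0,0,0,0,0,0,60]]])

```text
time: 17.52
tool_pos: [0.5619, 0.3841, 0.1859]
tcp_rot: [-3.134, -0.0, -0.017]
wrist_force: [0.9, 1.9, 2.0]
width: 0.702
grip_force: 0.0
```

Request:
play_rows(moves=[[[0,0,0,-0.2,0.2,-0.05,60],[0,0,0,-0.2,0.2,0,60],[0,0,0,-0.2,0.2,0,60],[0,0,0,0,0,0,60],[0,0,0,0,0,0,60]]])

```text
time: 17.93
tool_pos: [0.4969, 0.3207, 0.1818]
tcp_rot: [-3.141, 0.001, 0.001]
wrist_force: [0.4, 0.6, 0.2]
width: 0.7
grip_force: 0.0
```

```bash
python3 - <<'E'
from h import *
from workcell import bot,vision
C={n:vision.read_camera(n) for n in("side","top")}
print(bot.read_state()["tool_pos"])
cv2.imwrite("pics/end.png",np.vstack([cv2.resize(C["side"]["image"][130:360,150:470],(410,295)),cv2.resize(C["top"]["image"][130:300,150:510],(410,194))])[:,:,::-1])
for n,c in C.items():
    P=cloud(c);h=cv2.cvtColor(c["image"],cv2.COLOR_RGB2HSV)
    for nm,x,y in(("test",.558,.382),("left",.672,.1705)):
        m=(h[...,0]>12)&(h[...,0]<28)&(h[...,1]>110)&(np.hypot(P[...,0]-x,P[...,1]-y)<.04)&(P[...,2]>.03)&(P[...,2]<.12);Q=P[m]
        print(n,nm,m.sum(),Q[:,2].max(),cv2.minEnclosingCircle(Q[Q[:,2]>Q[:,2].max()-.005][:,:2].astype(np.float32)))
E
```

```text
[0.49845528 0.32201484 0.18223771]
side test 435 0.07575775967056232 ((0.5541781783103943, 0.3819740116596222), 0.020395735278725624)
side left 119 0.08411001450339729 ((0.6567566394805908, 0.18000617623329163), 0.0056191086769104)
top test 244 0.07834190883817688 ((0.5548205971717834, 0.38110142946243286), 0.018997564911842346)
top left 193 0.0935661588925117 ((0.6725221872329712, 0.1693602204322815), 0.019059618934988976)
```

View pics/end.png

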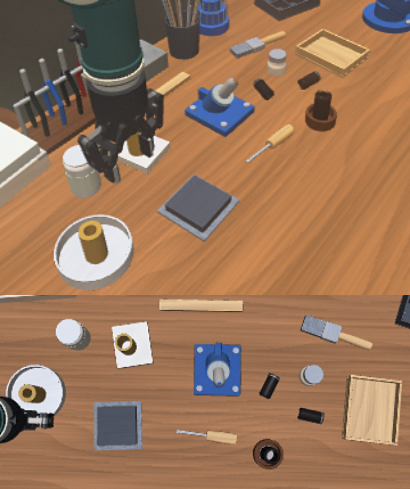

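The sleeve stands upright in the tin at side (93,242), with its top at z≈0.075. The cap is in the cup at (321,105), the pin is bare, and the other sleeve is where it was. Handing in.

```bash
python3 -c "
from workcell import bot
print(bot.finish_job())"
```

```text
the job is handed in; nothing more can be done
None
```

The job is handed in at about 18 s: the cap stands mouth down in the cup, the sleeve from the bench block stopped at the pin's cone and now stands upright in the round tin, and the sleeve on the soldering board was not touched.

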